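# Stop the lens chest rocking with a wedge

### The job

The little lens-drawer chest rocks because its front right foot does not reach the bench. With the fingertips push the wooden wedge, thin end first, along the bench from the chest's right side and under that foot until it is snug, then press down firmly on the chest's top over that foot: if it still dips, push the wedge further and test again. Do not pick anything up, do not shove the chest out of place, leave the other things alone, and finish while still pressing on that corner, with the chest standing level and firm on the wedge.

Things in the scene. Friction and masses are not known exactly. Their poses are not given: they have to be found in the camera images.
- chest: Loose grey chest, about 2.4 kg, four pale wooden drawer fronts (fixed) with steel knobs; 170 mm deep (x), 190 wide (y), underside at 18 mm, flat top at 58 mm, a 9 mm ledge along the top's back edge. Origin on the bench plane under its centre; x points from the drawers to the back, y to its left, z up. Domed feet, 20 mm across, at x = +-75, y = +-85 mm; three reach the bench.
- press_spot (a point): Point on the chest's top over the short foot (10 mm in from the drawer side and the right side): press here. Unwedged, the chest stands level on three feet; 1 to 2 N down here tips it 0.04 to 0.08 rad until the short foot meets the bench; it tips back when let go.
- foot_spot (a point): Point on the bench plane straight under the short front right foot's axis, fixed to the chest at x = -75, y = -85 mm. The foot ends 4.5 to 9 mm above the bench, differently each time, and does not move in the chest.
- wedge: Loose plain wooden wedge lying flat to the right of the chest, 140 mm long, 46 wide, 80 g; top slopes evenly from 2 mm thick at the thin end to 22 mm at the thick end. Origin under its centre; y points along it to the thin end, which roughly faces the short foot. Slides with under 1 N, jams once its top meets the foot, then holds by friction.
- wedge_tip (a point): Middle of the wedge's thin end, at its underside.
- wedge_butt (a point): Middle of the wedge's thick end face (46 mm wide, 22 mm tall), half-way up: the face to push on.
- nose_pad_tin: Bystander: round tin, 54 mm across, 22 mm tall; origin under its centre
- buff_block: Bystander: felt buffing block with a wooden back, 26 x 62 x 24 mm; origin under its centre
- lens_box: Bystander: small black box with a clear lid, 29 x 32 x 17 mm; origin under its centre
- cutters: Bystander: side cutters lying flat, 125 x 51 x 11 mm; origin under the centre
- pliers: Bystander: pliers lying flat, 130 x 47 x 11 mm; origin under the centre

How it is judged:
By the outcome, as a careful person would: the job done as asked, in the order asked, and still so for the second after the job is handed in, while the arm keeps its last pose, push and grip.
It also fails if it takes over 48 s, if anything falls off the work surface, if the arm or the gripper's body presses on something with over 40 N, if the wrist force passes 120 N, or if a joint passes its speed limit or range.

### The arm

A 6-joint arm with a two-finger parallel gripper is mounted at the origin on a cart in front of the work surface, level with it; the furniture and walls round the work are solid. World frame = base frame: x ahead of the robot, y to its left, z up, the work surface at z = 0. Lengths are in m, angles in degrees, forces in N, time in s.
With the tool pointing down it reaches from about 0.325 to 0.875 m from the base axis. Payload 4.4 kg.
Tool frame: the origin (TCP) lies midway between the tips of the shut fingers; the grasp point (between the pads) lies behind it (ctrl.hold_point_z is the z of the grasp point in the tool frame, in m); z points along the fingers, y is the line along which they close (so a half turn about z gives the same grasp; the last joint's range is limited). The gripper opens to 85 mm and grips with 20 to 120 N. Pads are 22 mm wide; open, the fingers measure 114 mm over their backs; the gripper's body (76 mm by 85 mm) begins 54 mm behind the grasp point. The pads swing forward as they close: fully open they stand 13 mm farther back than shut.
Start: joints at [-72.164, 11.837, 88.321, -0, 79.842, -8.623], TCP at [0.256, -0.515, 0.231] pointing down, gripper open.
Joint ranges: [-156.59, 156.59], [-49.26, 127.26], [12.9, 141.05], [-63.56, 243.56], [4.71, 150.69], [-161.64, 161.64]. Speed limits (degrees/s): [159.86, 159.86, 180, 180, 180, 180].

### API

Orientations are given as [roll, pitch, yaw] about the fixed x, y, z axes, in that order (R = Rz(yaw) Ry(pitch) Rx(roll)).
In Python, from bench import ctrl gives the robot as it stands.
- The arm moves only by the tool drive_tool, never from a script. Its argument "increments" is a list of rows, each an object of numbers: "tx", "ty", "tz": the shift along the world's x, y, z as a fraction of full scale; "ax", "ay", "az": the turn, a rotation vector about the world's x, y, z as a fraction of full scale; "gripper": the closure, from -1 (fully open) to 1 (shut), so that 0 is half open. In form: [{"tx": .., "ty": .., "tz": .., "ax": .., "ay": .., "az": .., "gripper": ..}, ...]. A call has 1 to 12 rows; each row is the pose to reach, as a shift and turn from the pose commanded when the call began; what a row does not reach only later rows make up. Full scale, the value 1, is 0.12 m for a shift and 45 degrees for a turn. A row lasts 1/12 s, in which the tool goes at most 41.7 mm and 7.16 degrees, less where a joint would pass 70% of its speed; a pose out of reach is approached as far as the arm can. A call with a number of a shift or a turn outside -1 to 1 is refused whole. A call with a gripper value outside its range is refused whole. The fingers move at their own pace and stop on an object; "newtons" is the grip in N (left out, the last holds). Time passes only in rows, so rows that repeat a pose let the fingers close. It gives the time, the measured TCP pose, the force, the opening and the grip force at its end, in the units of the state.
- ctrl.observe(): the state, without advancing time (a new reading comes with each control period).
- ctrl.snapshot(name): name is "scene" or "top"; returns the picture (480x640x3 uint8, blue, green, red); there is no depth.
- ctrl.calibration(name): a dict with "fx", "fy", "cx", "cy" (pixels), "rvec" (rotation vector, rad) and "tvec" (3), from world to camera coordinates, as OpenCV has them. Camera axes: x right, y down, z forward; pixel columns grow to the right and rows downward; lengths in m; the calibration is good to about 2 mm. A picture is of the moment at which its call begins. calibration takes no time and is no camera call.
- ctrl.finish_job(): hands the job in; it is judged then, once.
Trained networks look in the newest picture that a camera, given by its name, has taken for a name from the list of things; names that differ only in an ending like _2 or _b are one class to them, and where a whole thing is asked for, a point or a joint stands for the part that bears it (a point fixed in the world has none). Each returns a list of dicts, best first, with "score" (0 to 1); they miss things now and then, are a little off and sometimes report something else, mostly with a low value. They report only what shows in the picture. A call takes as long as a camera call.
- ctrl.spot_in(camera, query): "location" ([x, y, z] in m, in world coordinates, good to about 4 mm: the middle of the surface that is visible of it).
- ctrl.mark_of(camera, query): "location" ([x, y, z] in m, in world coordinates, good to about 4 mm: a listed point, or the origin of a listed thing).
The state is a dict: "time_s": time; "joint_pos": joint angles; "dq": joint speeds; "joint_torque": joint torques, N m; "position": TCP position; "eef_rot": TCP orientation; "force": force on the tool from outside, world axes, zero at the start; "wrist_torque": the same for the moment, N m; "gripper_width": finger opening in m; "grip_force": force on a finger pad.
Only numpy, scipy, OpenCV 4.12 (cv2) and the standard library are available. Lean on these libraries where they do the work, as an engineer would, in place of code of your own. Each camera call takes 0.05 s, during which the arm holds its last target. There are 200 camera calls.

## Working session

There is one attempt and no reset: what is moved stays moved. The work goes in short steps, Python scripts to look and compute and a tool call to move; the robot and the scene stay as the last step left them, time stands still between calls to the robot, and variables do not carry over. Pictures are saved under pics/ and viewed, at most 10 in all, crops included, and the job is handed in when it is done.

Besides the shell and the picture viewer there is one more tool, called after ">>>" by a JSON object that holds its "op" and its "data", one argument or row to a line. drive_tool: Moves the arm, as the interface text tells. Shift numbers are shares of 0.12 m and turn numbers shares of 45 degrees, none past 1 either way. Its arguments: {"type":"object","properties":{"increments":{"type":"array"},"newtons":{"type":"number"}},"required":["increments"]}

```bash
mkdir -p pics
cat > h.py <<'E'
from bench import ctrl
import numpy as np, cv2
def snap(c,n):
    im=ctrl.snapshot(c); cv2.imwrite(f'pics/{n}.png',im); return im
def marks(cams,names):
    for c in cams:
        for n in names:
            r=ctrl.mark_of(c,n)[:2]
            print(c,n,[(np.round(d['location'],4).tolist(),round(d['score'],2)) for d in r])
def proj(c,p):
    k=ctrl.calibration(c);K=np.array([[k['fx'],0,k['cx']],[0,k['fy'],k['cy']],[0,0,1.]])
    return cv2.projectPoints(np.array(p,float).reshape(-1,3),np.array(k['rvec'],float),np.array(k['tvec'],float),K,None)[0].reshape(-1,2)
def unproj(c,uv,z):
    k=ctrl.calibration(c);R=cv2.Rodrigues(np.array(k['rvec'],float))[0];t=np.array(k['tvec'],float).ravel()
    d=R.T@np.array([(uv[0]-k['cx'])/k['fx'],(uv[1]-k['cy'])/k['fy'],1]);o=-R.T@t
    return o+d*(z-o[2])/d[2]
E
python3 - <<'E'
from h import *
snap('scene','s0');snap('top','t0')
marks(['top','scene'],['chest','press_spot','foot_spot','wedge','wedge_tip','wedge_butt'])
marks(['top'],['nose_pad_tin','buff_block','lens_box','cutters','pliers'])
s=ctrl.observe();print(s['time_s'],s['position'],s['eef_rot'],s['force'],s['gripper_width'],ctrl.hold_point_z)
E
```

```text
top chest [([0.5645, 0.008, -0.0028], 0.89)]
top press_spot [([0.4909, -0.0769, 0.056], 0.8)]
top foot_spot [([0.4916, -0.0754, 0.0013], 0.88), ([0.5071, -0.2804, 0.0131], 0.44)]
top wedge [([0.5075, -0.2071, 0.0006], 0.59)]
top wedge_tip [([0.5016, -0.1364, 0.0032], 0.86)]
top wedge_butt [([0.5067, -0.2821, 0.0103], 0.9), ([0.3976, 0.3136, 0.0043], 0.37)]
scene chest [([0.5619, 0.01, 0.0013], 0.88)]
scene press_spot [([0.4946, -0.0792, 0.0583], 0.89)]
scene foot_spot [([0.4921, -0.0778, -0.0004], 0.93)]
scene wedge [([0.5079, -0.2077, 0.0041], 0.96), ([0.6042, -0.1311, -0.0018], 0.47)]
scene wedge_tip [([0.5033, -0.1373, -0.0014], 0.95)]
scene wedge_butt [([0.5026, -0.2791, 0.0095], 0.65)]
top nose_pad_tin [([0.6122, -0.2466, -0.0024], 0.84)]
top buff_block [([0.4054, -0.1734, -0.001], 0.87)]
top lens_box [([0.6101, -0.1295, -0.0], 0.59)]
top cutters [([0.3921, 0.2128, -0.0009], 0.84)]
top pliers [([0.3974, 0.3108, 0.0025], 0.72)]
0.95 [ 0.25619413 -0.51479593  0.23130489] [ 1.79997510e+02 -4.83186845e-04  2.64618986e+01] [ 0.22916097  0.56041048 -0.50728185] 0.08563814462322861 -0.0187
```

View pics/t0.png

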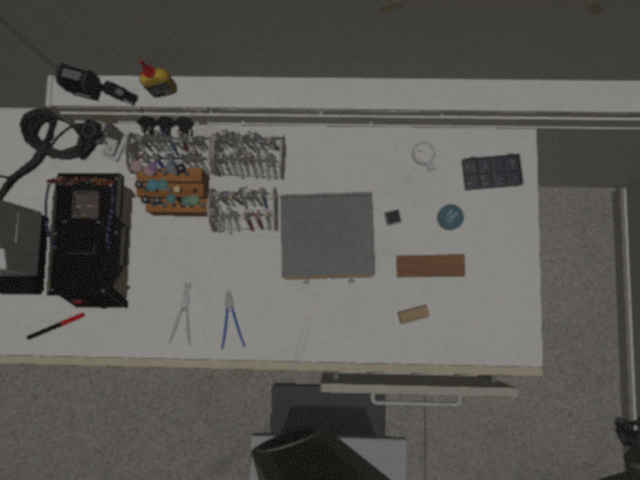

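View pics/s0.png

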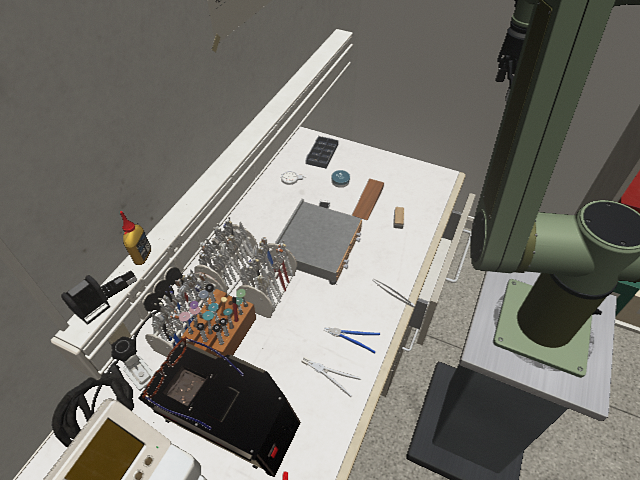

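The top view shows the chest at columns 281–374, rows 193–278. The wedge is at columns 397–465, row ~265, with its tip on the chest side, and the buff block is at (413,314). The scene view agrees. I'll refine the wedge and chest measurements by colour segmentation.

```bash
python3 - <<'E'
from h import *
im=cv2.imread('pics/t0.png').astype(int)
b,g,r=im[...,0],im[...,1],im[...,2]
m=((r-b)>45).astype(np.uint8); m[:,:385]=0;m[:,480:]=0;m[:245]=0;m[285:]=0
ys,xs=np.nonzero(m);print(len(xs),xs.min(),xs.max())
for c0 in (xs.min()+3,xs.max()-3):
    q=ys[abs(xs-c0)<=3]; z=.003 if c0<430 else .021
    print(c0,q.min(),q.max(),unproj('top',(c0,(q.min()+q.max())/2),z), unproj('top',(c0,q.min()-.5),z),unproj('top',(c0,q.max()+.5),z))
print('tip',unproj('top',(xs.min()-.5,264),.002),'butt',unproj('top',(xs.max()+.5,264),.022))
gm=im.sum(2)
for p in [(281,196),(371,193),(374,276),(282,277)]: print(p,unproj('top',p,.058))
for _ in range(2):
    for c in('top','scene'): ctrl.snapshot(c)
    marks(['top','scene'],['foot_spot','press_spot','wedge_tip','wedge_butt','wedge'])
E
python3 -c "
import cv2;i=cv2.imread('pics/t0.png')[180:330,270:480];cv2.imwrite('pics/t0c.png',cv2.resize(i,None,fx=3.8,fy=3.8,interpolation=2))"
```

```text
1 450 450
453 263 263 [ 0.51067468 -0.25160138  0.021     ] [ 0.51171752 -0.25160974  0.021     ] [ 0.50963206 -0.25159302  0.021     ]
447 263 263 [ 0.51043937 -0.23918733  0.021     ] [ 0.51148246 -0.23919442  0.021     ] [ 0.50939651 -0.23918024  0.021     ]
tip [ 0.50994679 -0.2482601   0.002     ] butt [ 0.50841272 -0.24620626  0.022     ]
(281, 196) [0.63946423 0.10765754 0.058     ]
(371, 193) [ 0.64868959 -0.07740914  0.058     ]
(374, 276) [ 0.47837684 -0.08494336  0.058     ]
(282, 277) [0.47271994 0.1010758  0.058     ]
top foot_spot []
top press_spot [([0.4936, -0.0783, 0.057], 0.7)]
top wedge_tip [([0.5015, -0.1356, 0.0013], 0.63)]
top wedge_butt [([0.5043, -0.278, 0.0091], 0.95), ([0.4074, -0.1719, -0.0041], 0.57)]
top wedge [([0.5075, -0.2074, -0.002], 0.88)]
scene foot_spot [([0.4918, -0.077, 0.0009], 0.85)]
scene press_spot [([0.4966, -0.0789, 0.0569], 0.75)]
scene wedge_tip [([0.5041, -0.1376, -0.0011], 0.58), ([0.5627, 0.0094, 0.0001], 0.39)]
scene wedge_butt [([0.5052, -0.2786, 0.0109], 0.9)]
scene wedge [([0.5082, -0.2069, 0.0039], 0.97)]
top foot_spot [([0.4885, -0.0755, 0.0037], 0.87), ([0.6109, -0.13, 0.0002], 0.56)]
top press_spot [([0.4924, -0.0774, 0.0554], 0.72), ([0.493, -0.0772, 0.0035], 0.32)]
top wedge_tip [([0.5022, -0.1379, 0.0013], 0.77)]
top wedge_butt [([0.5056, -0.2803, 0.0122], 0.85)]
top wedge [([0.5061, -0.2076, -0.0036], 0.79)]
scene foot_spot [([0.4925, -0.0765, -0.0056], 0.95)]
scene press_spot [([0.4938, -0.0825, 0.0579], 0.72), ([0.5059, -0.2077, 0.0046], 0.32)]
scene wedge_tip [([0.5039, -0.2759, 0.0103], 0.7), ([0.5042, -0.1401, 0.0004], 0.55)]
scene wedge_butt [([0.5021, -0.2807, 0.0089], 0.84)]
scene wedge [([0.5073, -0.2019, 0.0054], 0.8)]
```

View pics/t0c.png

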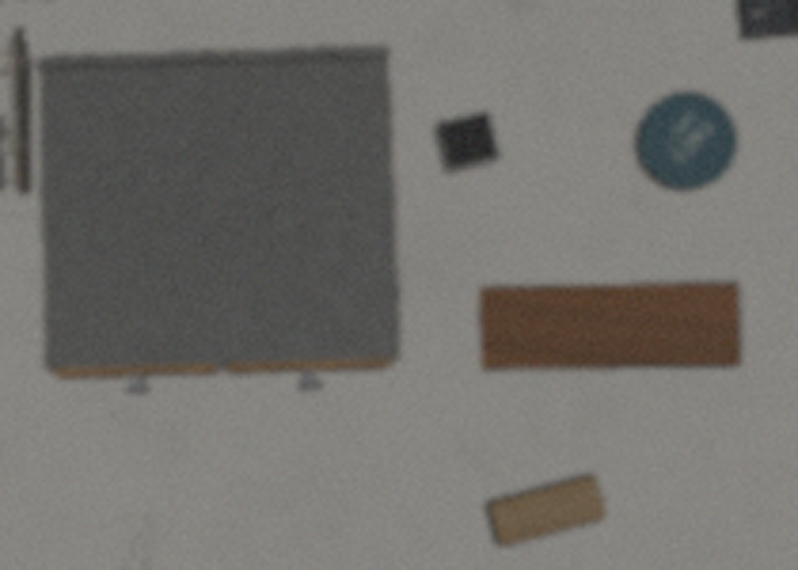

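>>> {"op": "drive_tool", "data": {
  "increments": [
    {"tx": 1, "ty": 0.6, "az": 1, "gripper": 0.4},
    {"tx": 1, "ty": 0.6, "az": 1, "gripper": 0.4},
    {"tx": 1, "ty": 0.6, "az": 1, "gripper": 0.4},
    {"tx": 1, "ty": 0.6, "az": 1, "gripper": 0.4},
    {"tx": 1, "ty": 0.6, "az": 1, "gripper": 0.4},
    {"tx": 1, "ty": 0.6, "az": 1, "gripper": 0.4},
    {"tx": 1, "ty": 0.6, "az": 1, "gripper": 0.4}
  ],
  "newtons": 60
}}

```text
schema error: expected keys tx, ty, tz, ax, ay, az, gripper
```

>>> {"op": "drive_tool", "data": {
  "increments": [
    {"tx": 1, "ty": 1, "tz": -0.9, "az": 0.43, "gripper": 0.4},
    {"tx": 1, "ty": 1, "tz": -0.9, "az": 0.43, "gripper": 0.4},
    {"tx": 1, "ty": 1, "tz": -0.9, "az": 0.43, "gripper": 0.4},
    {"tx": 1, "ty": 1, "tz": -0.9, "az": 0.43, "gripper": 0.4},
    {"tx": 1, "ty": 1, "tz": -0.9, "az": 0.43, "gripper": 0.4},
    {"tx": 1, "ty": 1, "tz": -0.9, "az": 0.43, "gripper": 0.4},
    {"tx": 1, "ty": 1, "tz": -0.9, "az": 0.43, "gripper": 0.4}
  ]
}}

```text
schema error: expected keys tx, ty, tz, ax, ay, az, gripper
```

>>> {"op": "drive_tool", "data": {
  "increments": [
    {"tx": 1, "ty": 0.6, "tz": 0, "ax": 0, "ay": 0, "az": 1, "gripper": 0.4},
    {"tx": 1, "ty": 0.6, "tz": 0, "ax": 0, "ay": 0, "az": 1, "gripper": 0.4},
    {"tx": 1, "ty": 0.6, "tz": 0, "ax": 0, "ay": 0, "az": 1, "gripper": 0.4},
    {"tx": 1, "ty": 0.6, "tz": 0, "ax": 0, "ay": 0, "az": 1, "gripper": 0.4},
    {"tx": 1, "ty": 0.6, "tz": 0, "ax": 0, "ay": 0, "az": 1, "gripper": 0.4},
    {"tx": 1, "ty": 0.6, "tz": 0, "ax": 0, "ay": 0, "az": 1, "gripper": 0.4},
    {"tx": 1, "ty": 0.6, "tz": 0, "ax": 0, "ay": 0, "az": 1, "gripper": 0.4}
  ],
  "newtons": 60
}}

```text
time_s: 2.73
position: [0.3769, -0.4423, 0.2313]
eef_rot: [-180.0, 0.0, 71.8]
force: [-0.1, -0.5, -0.7]
gripper_width: 0.0255
grip_force: 0.0
```

>>> {"op": "drive_tool", "data": {
  "increments": [
    {"tx": 1, "ty": 1, "tz": -0.9, "ax": 0, "ay": 0, "az": 0.43, "gripper": 0.4},
    {"tx": 1, "ty": 1, "tz": -0.9, "ax": 0, "ay": 0, "az": 0.43, "gripper": 0.4},
    {"tx": 1, "ty": 1, "tz": -0.9, "ax": 0, "ay": 0, "az": 0.43, "gripper": 0.4},
    {"tx": 1, "ty": 1, "tz": -0.9, "ax": 0, "ay": 0, "az": 0.43, "gripper": 0.4},
    {"tx": 1, "ty": 1, "tz": -0.9, "ax": 0, "ay": 0, "az": 0.43, "gripper": 0.4},
    {"tx": 1, "ty": 1, "tz": -0.9, "ax": 0, "ay": 0, "az": 0.43, "gripper": 0.4},
    {"tx": 1, "ty": 1, "tz": -0.9, "ax": 0, "ay": 0, "az": 0.43, "gripper": 0.4}
  ]
}}

```text
time_s: 3.32
position: [0.4961, -0.3207, 0.1215]
eef_rot: [-179.8, -0.1, 91.0]
force: [0.6, 0.4, 0.3]
gripper_width: 0.0254
grip_force: 0.0
```

>>> {"op": "drive_tool", "data": {
  "increments": [
    {"tx": 0.07, "ty": 0.04, "tz": -0.6, "ax": 0, "ay": 0, "az": 0, "gripper": 0.4},
    {"tx": 0.07, "ty": 0.04, "tz": -0.6, "ax": 0, "ay": 0, "az": 0, "gripper": 0.4},
    {"tx": 0.07, "ty": 0.04, "tz": -0.8, "ax": 0, "ay": 0, "az": 0, "gripper": 0.4},
    {"tx": 0.07, "ty": 0.04, "tz": -0.9, "ax": 0, "ay": 0, "az": 0, "gripper": 0.4},
    {"tx": 0.07, "ty": 0.04, "tz": -0.95, "ax": 0, "ay": 0, "az": 0, "gripper": 0.4},
    {"tx": 0.07, "ty": 0.04, "tz": -0.95, "ax": 0, "ay": 0, "az": 0, "gripper": 0.4},
    {"tx": 0.07, "ty": 0.04, "tz": -0.95, "ax": 0, "ay": 0, "az": 0, "gripper": 0.4}
  ]
}}

```text
time_s: 3.9
position: [0.5054, -0.3196, 0.0109]
eef_rot: [179.9, 0.1, 90.8]
force: [0.3, 0.2, 0.4]
gripper_width: 0.0259
grip_force: 0.0
```

Run:
```python
from h import *
snap('scene','s1');im=snap('top','t1')
i=im[180:330,330:540];cv2.imwrite('pics/t1c.png',cv2.resize(i,None,fx=3.8,fy=3.8,interpolation=2))
s=ctrl.observe();print(s['position'],s['force'])
```

```text
[ 0.50593253 -0.31965649  0.01158687] [ 0.30374785 -0.05104002  0.28456541]
```

View pics/s1.png

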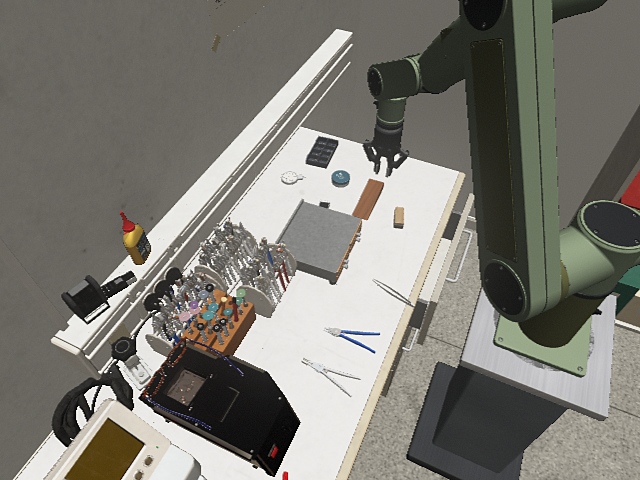

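>>> {"op": "drive_tool", "data": {
  "increments": [
    {"tx": 0, "ty": 0.1, "tz": -0.04, "ax": 0, "ay": 0, "az": 0, "gripper": 0.4},
    {"tx": 0, "ty": 0.18, "tz": -0.04, "ax": 0, "ay": 0, "az": 0, "gripper": 0.4},
    {"tx": 0, "ty": 0.24, "tz": -0.04, "ax": 0, "ay": 0, "az": 0, "gripper": 0.4},
    {"tx": 0, "ty": 0.28, "tz": -0.04, "ax": 0, "ay": 0, "az": 0, "gripper": 0.4},
    {"tx": -0.005, "ty": 0.34, "tz": -0.04, "ax": 0, "ay": 0, "az": 0, "gripper": 0.4},
    {"tx": -0.015, "ty": 0.41, "tz": -0.04, "ax": 0, "ay": 0, "az": 0, "gripper": 0.4},
    {"tx": -0.025, "ty": 0.48, "tz": -0.04, "ax": 0, "ay": 0, "az": 0, "gripper": 0.4},
    {"tx": -0.035, "ty": 0.55, "tz": -0.04, "ax": 0, "ay": 0, "az": 0, "gripper": 0.4},
    {"tx": -0.045, "ty": 0.62, "tz": -0.04, "ax": 0, "ay": 0, "az": 0, "gripper": 0.4},
    {"tx": -0.055, "ty": 0.69, "tz": -0.04, "ax": 0, "ay": 0, "az": 0, "gripper": 0.4},
    {"tx": -0.065, "ty": 0.75, "tz": -0.04, "ax": 0, "ay": 0, "az": 0, "gripper": 0.4},
    {"tx": -0.065, "ty": 0.75, "tz": -0.04, "ax": 0, "ay": 0, "az": 0, "gripper": 0.4}
  ]
}}

```text
time_s: 5.0
position: [0.496, -0.2259, 0.0041]
eef_rot: [-179.9, -0.1, 90.9]
force: [-0.4, -0.1, 0.2]
gripper_width: 0.0262
grip_force: 0.0
```

Run:
```python
from h import *
ctrl.snapshot('scene');im=snap('top','t2')
i=im[180:330,270:480];cv2.imwrite('pics/t2c.png',cv2.resize(i,None,fx=3.8,fy=3.8,interpolation=2))
marks(['top','scene'],['foot_spot','wedge','wedge_tip'])
s=ctrl.observe();print(s['position'],s['force'])
```

```text
top foot_spot [([0.4878, -0.0792, 0.0034], 0.8)]
top wedge [([0.4965, -0.1427, 0.0001], 0.65)]
top wedge_tip [([0.4966, -0.0741, -0.0021], 0.98), ([0.5659, 0.0083, -0.0012], 0.64)]
scene foot_spot [([0.4937, -0.0775, -0.0052], 0.63)]
scene wedge [([0.4978, -0.1424, 0.0045], 0.68)]
scene wedge_tip [([0.4984, -0.0732, 0.0008], 0.83)]
[ 0.49684261 -0.22831471  0.00445406] [-0.55742696 -0.36624331 -0.10701465]
```

View pics/t2c.png

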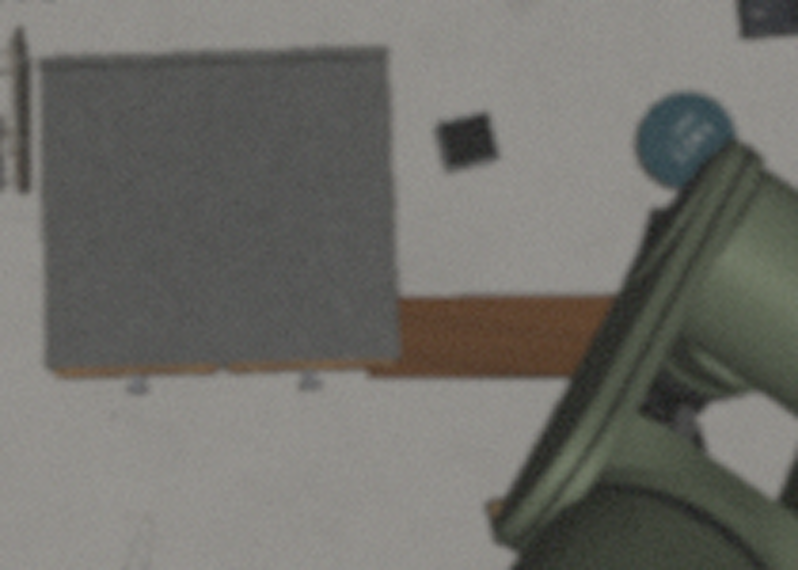

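The wedge is straight and its tip (0.497, -0.074) has just reached the foot. I'll push on in small steps and watch the force.

>>> {"op": "drive_tool", "data": {
  "increments": [
    {"tx": -0.008, "ty": 0.04, "tz": 0, "ax": 0, "ay": 0, "az": 0, "gripper": 0.4},
    {"tx": -0.016, "ty": 0.08, "tz": 0, "ax": 0, "ay": 0, "az": 0, "gripper": 0.4},
    {"tx": -0.024, "ty": 0.11, "tz": 0, "ax": 0, "ay": 0, "az": 0, "gripper": 0.4},
    {"tx": -0.024, "ty": 0.11, "tz": 0, "ax": 0, "ay": 0, "az": 0, "gripper": 0.4}
  ]
}}

```text
time_s: 5.73
position: [0.4934, -0.2137, 0.0043]
eef_rot: [-180.0, -0.0, 90.8]
force: [0.6, 0.6, 0.3]
gripper_width: 0.0254
grip_force: 0.0
```

>>> {"op": "drive_tool", "data": {
  "increments": [
    {"tx": -0.004, "ty": 0.02, "tz": 0, "ax": 0, "ay": 0, "az": 0, "gripper": 0.4},
    {"tx": -0.008, "ty": 0.04, "tz": 0, "ax": 0, "ay": 0, "az": 0, "gripper": 0.4},
    {"tx": -0.008, "ty": 0.04, "tz": 0, "ax": 0, "ay": 0, "az": 0, "gripper": 0.4}
  ]
}}

```text
time_s: 5.98
position: [0.4927, -0.2094, 0.0044]
eef_rot: [-180.0, -0.0, 90.8]
force: [0.2, -0.4, -0.3]
gripper_width: 0.0253
grip_force: 0.0
```

>>> {"op": "drive_tool", "data": {
  "increments": [
    {"tx": -0.004, "ty": 0.02, "tz": 0, "ax": 0, "ay": 0, "az": 0, "gripper": 0.4},
    {"tx": -0.008, "ty": 0.04, "tz": 0, "ax": 0, "ay": 0, "az": 0, "gripper": 0.4},
    {"tx": -0.008, "ty": 0.04, "tz": 0, "ax": 0, "ay": 0, "az": 0, "gripper": 0.4}
  ]
}}

```text
time_s: 6.23
position: [0.4918, -0.2047, 0.0044]
eef_rot: [-180.0, -0.0, 90.8]
force: [-0.4, 0.0, -0.5]
gripper_width: 0.0256
grip_force: 0.0
```

>>> {"op": "drive_tool", "data": {
  "increments": [
    {"tx": 0, "ty": 0.015, "tz": 0, "ax": 0, "ay": 0, "az": 0, "gripper": 0.4},
    {"tx": 0, "ty": 0.025, "tz": 0, "ax": 0, "ay": 0, "az": 0, "gripper": 0.4},
    {"tx": 0, "ty": 0.025, "tz": 0, "ax": 0, "ay": 0, "az": 0, "gripper": 0.4}
  ]
}}

```text
time_s: 6.48
position: [0.4919, -0.2019, 0.0044]
eef_rot: [-180.0, -0.0, 90.8]
force: [-0.8, 0.7, -0.2]
gripper_width: 0.0254
grip_force: 0.0
```

>>> {"op": "drive_tool", "data": {
  "increments": [
    {"tx": 0, "ty": 0.015, "tz": 0, "ax": 0, "ay": 0, "az": 0, "gripper": 0.4},
    {"tx": 0, "ty": 0.025, "tz": 0, "ax": 0, "ay": 0, "az": 0, "gripper": 0.4},
    {"tx": 0, "ty": 0.025, "tz": 0, "ax": 0, "ay": 0, "az": 0, "gripper": 0.4}
  ]
}}

```text
time_s: 6.73
position: [0.492, -0.1989, 0.0045]
eef_rot: [-180.0, -0.0, 90.8]
force: [-0.1, -0.0, -0.2]
gripper_width: 0.0257
grip_force: 0.0
```

>>> {"op": "drive_tool", "data": {
  "increments": [
    {"tx": 0, "ty": 0.015, "tz": 0, "ax": 0, "ay": 0, "az": 0, "gripper": 0.4},
    {"tx": 0, "ty": 0.025, "tz": 0, "ax": 0, "ay": 0, "az": 0, "gripper": 0.4},
    {"tx": 0, "ty": 0.025, "tz": 0, "ax": 0, "ay": 0, "az": 0, "gripper": 0.4}
  ]
}}

```text
time_s: 6.98
position: [0.492, -0.1959, 0.0045]
eef_rot: [-180.0, -0.0, 90.8]
force: [-0.7, 0.9, 0.2]
gripper_width: 0.0259
grip_force: 0.0
```

>>> {"op": "drive_tool", "data": {
  "increments": [
    {"tx": 0, "ty": 0.015, "tz": 0, "ax": 0, "ay": 0, "az": 0, "gripper": 0.4},
    {"tx": 0, "ty": 0.025, "tz": 0, "ax": 0, "ay": 0, "az": 0, "gripper": 0.4},
    {"tx": 0, "ty": 0.025, "tz": 0, "ax": 0, "ay": 0, "az": 0, "gripper": 0.4}
  ]
}}

```text
time_s: 7.23
position: [0.492, -0.1929, 0.0045]
eef_rot: [-180.0, -0.0, 90.8]
force: [0.5, 0.4, -0.4]
gripper_width: 0.0254
grip_force: 0.0
```

Run:
```python
from h import *
a=cv2.imread('pics/t0.png').astype(np.float32)
F=[]
for _ in range(4):
    im=ctrl.snapshot('top');o=ctrl.observe();F.append(o['force'])
ctrl.snapshot('scene')
print('force',np.mean(F,0).round(2))
g=lambda i:cv2.cvtColor(i.astype(np.uint8),7-1).astype(np.float32)[185:290,272:360]
print('chest px shift',cv2.phaseCorrelate(g(a),g(im)))
marks(['top','scene'],['foot_spot','wedge','wedge_tip','chest'])
cv2.imwrite('pics/t3.png',im)
```

```text
force [-0.32  0.48 -0.17]
chest px shift ((-0.07641246712005767, 0.013079888085350433), 0.8577994524206154)
top foot_spot [([0.4892, -0.0774, 0.0029], 0.7)]
top wedge [([0.4958, -0.1117, 0.0013], 0.6)]
top wedge_tip [([0.4919, -0.0415, 0.0024], 0.83), ([0.6092, -0.1293, -0.0009], 0.67)]
top chest [([0.5676, 0.0096, -0.0002], 0.68)]
scene foot_spot [([0.4949, -0.0787, -0.0009], 0.94), ([0.3933, 0.2094, 0.0002], 0.56)]
scene wedge [([0.4964, -0.1099, 0.0039], 0.95), ([0.5629, 0.0095, -0.0001], 0.32)]
scene wedge_tip [([0.4926, -0.0417, 0.0013], 0.94), ([0.4937, -0.0792, 0.0591], 0.16)]
scene chest [([0.5613, 0.011, -0.0015], 0.79), ([0.4973, -0.1124, 0.0013], 0.71)]
```

>>> {"op": "drive_tool", "data": {
  "increments": [
    {"tx": 0, "ty": 0.01, "tz": 0, "ax": 0, "ay": 0, "az": 0, "gripper": 0.4},
    {"tx": 0, "ty": 0.02, "tz": 0, "ax": 0, "ay": 0, "az": 0, "gripper": 0.4},
    {"tx": 0, "ty": 0.02, "tz": 0, "ax": 0, "ay": 0, "az": 0, "gripper": 0.4}
  ]
}}

```text
time_s: 8.13
position: [0.492, -0.1906, 0.0045]
eef_rot: [180.0, -0.0, 90.8]
force: [0.0, -0.0, -0.8]
gripper_width: 0.0257
grip_force: 0.0
```

>>> {"op": "drive_tool", "data": {
  "increments": [
    {"tx": 0, "ty": 0.01, "tz": 0, "ax": 0, "ay": 0, "az": 0, "gripper": 0.4},
    {"tx": 0, "ty": 0.02, "tz": 0, "ax": 0, "ay": 0, "az": 0, "gripper": 0.4},
    {"tx": 0, "ty": 0.02, "tz": 0, "ax": 0, "ay": 0, "az": 0, "gripper": 0.4}
  ]
}}

```text
time_s: 8.38
position: [0.4921, -0.1884, 0.0045]
eef_rot: [180.0, 0.0, 90.8]
force: [1.0, -0.1, -0.0]
gripper_width: 0.0257
grip_force: 0.5
```

>>> {"op": "drive_tool", "data": {
  "increments": [
    {"tx": 0, "ty": 0.01, "tz": 0, "ax": 0, "ay": 0, "az": 0, "gripper": 0.4},
    {"tx": 0, "ty": 0.02, "tz": 0, "ax": 0, "ay": 0, "az": 0, "gripper": 0.4},
    {"tx": 0, "ty": 0.02, "tz": 0, "ax": 0, "ay": 0, "az": 0, "gripper": 0.4}
  ]
}}

```text
time_s: 8.63
position: [0.4922, -0.1864, 0.0046]
eef_rot: [180.0, 0.1, 90.8]
force: [-0.0, -4.0, -0.9]
gripper_width: 0.0257
grip_force: 1.7
```

>>> {"op": "drive_tool", "data": {
  "increments": [
    {"tx": 0, "ty": 0.01, "tz": 0, "ax": 0, "ay": 0, "az": 0, "gripper": 0.4},
    {"tx": 0, "ty": 0.015, "tz": 0, "ax": 0, "ay": 0, "az": 0, "gripper": 0.4},
    {"tx": 0, "ty": 0.015, "tz": 0, "ax": 0, "ay": 0, "az": 0, "gripper": 0.4}
  ]
}}

```text
time_s: 8.88
position: [0.4923, -0.1851, 0.0047]
eef_rot: [180.0, 0.1, 90.8]
force: [-0.4, -5.6, -1.6]
gripper_width: 0.0256
grip_force: 2.7
```

```bash
cat > chk.py <<'E'
from h import *
import sys
a=cv2.imread('pics/t0.png').astype(np.float32)
F=[]
for _ in range(4):
    im=ctrl.snapshot('top');o=ctrl.observe();F.append(o['force'])
ctrl.snapshot('scene')
print('t',o['time_s'],o['position'],'force',np.mean(F,0).round(2))
g=lambda i:cv2.cvtColor(i.astype(np.uint8),6).astype(np.float32)[185:290,272:360]
print('chest px shift',cv2.phaseCorrelate(g(a),g(im)))
marks(['top','scene'],['wedge','wedge_tip'])
E
python3 chk.py
```

```text
t 9.0833 [ 0.49229154 -0.1850943   0.00465852] force [-0.07 -4.91 -1.37]
chest px shift ((-0.14766405416052208, -0.0001048067407225517), 0.8876669563874295)
top wedge [([0.4933, -0.106, 0.0022], 0.71)]
top wedge_tip [([0.4926, -0.0336, 0.001], 0.71), ([0.496, -0.1769, 0.012], 0.67)]
scene wedge [([0.4957, -0.1011, 0.0035], 0.63)]
scene wedge_tip [([0.494, -0.0391, 0.0009], 0.68), ([0.4004, -0.1708, 0.0042], 0.17)]
```

Jammed at about 5 N, and the chest has not moved. Next I back off, shut the fingers and test-press the corner.

>>> {"op": "drive_tool", "data": {
  "increments": [
    {"tx": 0, "ty": -0.1, "tz": 0, "ax": 0, "ay": 0, "az": 0, "gripper": 0.4},
    {"tx": 0, "ty": -0.2, "tz": 0, "ax": 0, "ay": 0, "az": 0, "gripper": 0.4},
    {"tx": 0, "ty": -0.2, "tz": 0.3, "ax": 0, "ay": 0, "az": 0, "gripper": 0.4},
    {"tx": 0, "ty": -0.2, "tz": 0.6, "ax": 0, "ay": 0, "az": 0, "gripper": 1},
    {"tx": 0, "ty": -0.2, "tz": 0.9, "ax": 0, "ay": 0, "az": 0, "gripper": 1},
    {"tx": 0, "ty": 0.1, "tz": 0.9, "ax": 0, "ay": 0, "az": 0, "gripper": 1},
    {"tx": 0, "ty": 0.4, "tz": 0.9, "ax": 0, "ay": 0, "az": 0, "gripper": 1},
    {"tx": 0, "ty": 0.7, "tz": 0.9, "ax": 0, "ay": 0, "az": 0, "gripper": 1},
    {"tx": 0, "ty": 0.89, "tz": 0.9, "ax": 0, "ay": 0, "az": 0, "gripper": 1},
    {"tx": 0, "ty": 0.89, "tz": 0.9, "ax": 0, "ay": 0, "az": 0, "gripper": 1},
    {"tx": 0, "ty": 0.89, "tz": 0.9, "ax": 0, "ay": 0, "az": 0, "gripper": 1}
  ]
}}

```text
time_s: 10.25
position: [0.4919, -0.0767, 0.1125]
eef_rot: [-180.0, -0.0, 90.9]
force: [-0.0, -0.4, 0.5]
gripper_width: 0.0001
grip_force: 0.0
```

```bash
python3 chk.py; python3 -c "
from h import *
snap('scene','s3')"
```

```text
t 10.45 [ 0.49225603 -0.0786684   0.11256   ] force [ 0.08 -0.23 -0.18]
chest px shift ((-0.1619166505090135, 0.058580723280691416), 0.6637879295113646)
top wedge []
top wedge_tip [([0.4908, -0.0286, 0.0017], 0.56)]
scene wedge [([0.4976, -0.1031, -0.0003], 0.85)]
scene wedge_tip [([0.4948, -0.0359, -0.0004], 0.56)]
```

View pics/s3.png

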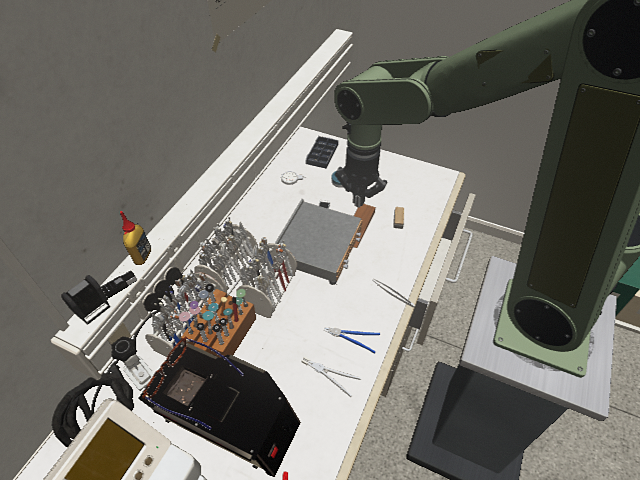

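The gripper hovers over the chest's front right corner (359,205), and the wedge sits under it. I'll lower onto it.

>>> {"op": "drive_tool", "data": {
  "increments": [
    {"tx": 0, "ty": 0, "tz": -0.2, "ax": 0, "ay": 0, "az": 0, "gripper": 1},
    {"tx": 0, "ty": 0, "tz": -0.35, "ax": 0, "ay": 0, "az": 0, "gripper": 1},
    {"tx": 0, "ty": 0, "tz": -0.42, "ax": 0, "ay": 0, "az": 0, "gripper": 1},
    {"tx": 0, "ty": 0, "tz": -0.43, "ax": 0, "ay": 0, "az": 0, "gripper": 1},
    {"tx": 0, "ty": 0, "tz": -0.43, "ax": 0, "ay": 0, "az": 0, "gripper": 1}
  ]
}}

```text
time_s: 11.17
position: [0.4916, -0.0773, 0.0605]
eef_rot: [-179.9, -0.0, 90.8]
force: [0.6, -0.4, -0.2]
gripper_width: 0.0001
grip_force: 0.0
```

>>> {"op": "drive_tool", "data": {
  "increments": [
    {"tx": 0, "ty": 0, "tz": -0.01, "ax": 0, "ay": 0, "az": 0, "gripper": 1},
    {"tx": 0, "ty": 0, "tz": -0.02, "ax": 0, "ay": 0, "az": 0, "gripper": 1},
    {"tx": 0, "ty": 0, "tz": -0.02, "ax": 0, "ay": 0, "az": 0, "gripper": 1}
  ]
}}

```text
time_s: 11.42
position: [0.4927, -0.0776, 0.0593]
eef_rot: [179.9, 0.0, 90.8]
force: [-0.1, -0.2, 0.4]
gripper_width: -0.0005
grip_force: 0.0
```

>>> {"op": "drive_tool", "data": {
  "increments": [
    {"tx": 0, "ty": 0, "tz": -0.01, "ax": 0, "ay": 0, "az": 0, "gripper": 1},
    {"tx": 0, "ty": 0, "tz": -0.02, "ax": 0, "ay": 0, "az": 0, "gripper": 1},
    {"tx": 0, "ty": 0, "tz": -0.02, "ax": 0, "ay": 0, "az": 0, "gripper": 1}
  ]
}}

```text
time_s: 11.67
position: [0.4927, -0.0777, 0.0575]
eef_rot: [179.9, 0.0, 90.8]
force: [-1.6, 0.3, 7.7]
gripper_width: 0.0002
grip_force: 3.7
```

>>> {"op": "drive_tool", "data": {
  "increments": [
    {"tx": 0, "ty": 0, "tz": -0.01, "ax": 0, "ay": 0, "az": 0, "gripper": 1},
    {"tx": 0, "ty": 0, "tz": -0.02, "ax": 0, "ay": 0, "az": 0, "gripper": 1},
    {"tx": 0, "ty": 0, "tz": -0.02, "ax": 0, "ay": 0, "az": 0, "gripper": 1},
    {"tx": 0, "ty": 0, "tz": -0.02, "ax": 0, "ay": 0, "az": 0, "gripper": 1}
  ]
}}

```text
time_s: 12.0
position: [0.4928, -0.0777, 0.0572]
eef_rot: [180.0, 0.0, 90.8]
force: [-8.1, 2.3, 22.8]
gripper_width: 0.0
grip_force: 11.1
```

```bash
python3 chk.py
```

```text
t 12.2 [ 0.49279322 -0.07769406  0.05718164] force [-7.69  1.68 22.38]
chest px shift ((-0.07433054644559434, -0.010294670633761882), 0.7164915455712213)
top wedge []
top wedge_tip [([0.6076, -0.1285, 0.0011], 0.66), ([0.4902, -0.0343, 0.0012], 0.56)]
scene wedge [([0.496, -0.1018, 0.004], 0.45), ([0.4913, -0.1743, 0.0079], 0.39)]
scene wedge_tip [([0.4963, -0.0343, 0.0012], 0.67)]
```

It holds 22 N with almost no dip. I'll ease off and press again to measure the dip properly, relieving the sideways load at the same time.

>>> {"op": "drive_tool", "data": {
  "increments": [
    {"tx": 0, "ty": 0, "tz": 0.02, "ax": 0, "ay": 0, "az": 0, "gripper": 1},
    {"tx": 0, "ty": 0, "tz": 0.028, "ax": 0, "ay": 0, "az": 0, "gripper": 1},
    {"tx": 0, "ty": 0, "tz": 0.028, "ax": 0, "ay": 0, "az": 0, "gripper": 1},
    {"tx": 0, "ty": 0, "tz": 0.028, "ax": 0, "ay": 0, "az": 0, "gripper": 1}
  ]
}}

```text
time_s: 12.78
position: [0.4925, -0.0776, 0.0575]
eef_rot: [179.9, 0.0, 90.8]
force: [-0.6, 0.6, 5.0]
gripper_width: -0.0
grip_force: 2.7
```

>>> {"op": "drive_tool", "data": {
  "increments": [
    {"tx": 0, "ty": 0, "tz": 0.005, "ax": 0, "ay": 0, "az": 0, "gripper": 1},
    {"tx": 0, "ty": 0, "tz": 0.005, "ax": 0, "ay": 0, "az": 0, "gripper": 1},
    {"tx": 0, "ty": 0, "tz": 0.005, "ax": 0, "ay": 0, "az": 0, "gripper": 1}
  ]
}}

```text
time_s: 13.03
position: [0.4921, -0.0774, 0.0576]
eef_rot: [180.0, 0.0, 90.8]
force: [0.4, -0.7, 2.3]
gripper_width: -0.0003
grip_force: 1.3
```

>>> {"op": "drive_tool", "data": {
  "increments": [
    {"tx": 0, "ty": 0, "tz": 0.005, "ax": 0, "ay": 0, "az": 0, "gripper": 1},
    {"tx": 0, "ty": 0, "tz": 0.005, "ax": 0, "ay": 0, "az": 0, "gripper": 1},
    {"tx": 0, "ty": 0, "tz": 0.005, "ax": 0, "ay": 0, "az": 0, "gripper": 1}
  ]
}}

```text
time_s: 13.28
position: [0.4914, -0.0772, 0.0577]
eef_rot: [-179.9, -0.0, 90.8]
force: [-0.2, 0.4, 0.3]
gripper_width: -0.0002
grip_force: 0.0
```

The total dip is 0.5 mm from 0 to 22 N, so the corner is firm. Final firm press:

>>> {"op": "drive_tool", "data": {
  "increments": [
    {"tx": -0.002, "ty": 0, "tz": -0.015, "ax": 0, "ay": 0, "az": 0, "gripper": 1},
    {"tx": -0.006, "ty": 0, "tz": -0.03, "ax": 0, "ay": 0, "az": 0, "gripper": 1},
    {"tx": -0.008, "ty": 0, "tz": -0.037, "ax": 0, "ay": 0, "az": 0, "gripper": 1},
    {"tx": -0.008, "ty": 0, "tz": -0.037, "ax": 0, "ay": 0, "az": 0, "gripper": 1},
    {"tx": -0.008, "ty": 0, "tz": -0.037, "ax": 0, "ay": 0, "az": 0, "gripper": 1},
    {"tx": -0.008, "ty": 0, "tz": -0.037, "ax": 0, "ay": 0, "az": 0, "gripper": 1}
  ]
}}

```text
time_s: 13.78
position: [0.4915, -0.0774, 0.0571]
eef_rot: [-180.0, 0.0, 90.8]
force: [-8.4, 2.1, 24.7]
gripper_width: 0.0002
grip_force: 12.3
```

```bash
python3 chk.py; python3 -c "
from h import *
marks(['scene'],['chest','foot_spot','lens_box','buff_block','nose_pad_tin'])"
```

```text
t 13.9833 [ 0.49152602 -0.07732422  0.05708472] force [-8.43  3.15 24.28]
chest px shift ((-0.16530382989338221, 0.022473858455789752), 0.7198769592944486)
top wedge []
top wedge_tip [([0.3959, 0.3146, 0.0009], 0.2)]
scene wedge [([0.4958, -0.1018, 0.0046], 0.6)]
scene wedge_tip [([0.4938, -0.0338, -0.001], 0.73)]
scene chest [([0.5633, 0.0119, -0.0018], 0.84)]
scene foot_spot [([0.4948, -0.0786, -0.003], 0.81)]
scene lens_box [([0.6042, -0.1284, 0.0015], 0.45)]
scene buff_block [([0.4017, -0.1731, 0.0024], 0.68)]
scene nose_pad_tin [([0.6106, -0.2511, 0.0037], 0.56)]
```

Steady at 24 N, with the chest in place and the wedge held.

```bash
python3 -c "
from bench import ctrl
print(ctrl.finish_job())"
```

```text
the job is handed in; nothing more can be done
None
```

I pushed the wedge under the short front right foot until it jammed at about 5 N, and handed the job in at about 14 s while still pressing that corner at about 24 N; it dips only about 0.5 mm, and the chest shows no measurable shift.

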